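Open the braced medium bottle

TASK

Somebody has parked a roll of masking tape over the cap of the square bottle that stands in the wooden brace block: slide it straight up off the cap, lay it flat in the round metal pan and let go of it. Then unscrew the tight cap anticlockwise while the bottle stays seated in the brace, stop turning as soon as the threads let go, lift the cap free and finish holding it level in the gripper, its rim a centimetre or two straight above the top of the neck (do not put it down). Leave the other things on the bench alone.

Things in the scene. Friction and masses are not known exactly. Their poses are not given: they have to be found in the camera images.
- brace: Fixed wooden block, 92 x 92 mm, 40 mm high, with a square well 66 mm wide and 30 mm deep (well floor 10 mm above the bench) that keeps the bottle from turning. Origin: centre of its underside; z up, x and y along its sides. It stands left or right, the pan on the other side.
- bottle: Loose square amber glass bottle, 64 x 64 mm, with a flat shoulder 95 mm above its base and a 24 mm wide threaded neck above it; mass 0.4 to 0.7 kg. It stands loosely (1 mm of play a side) in the brace's well, base 10 mm above the bench, and is held down by its weight alone. Origin: centre of its base; z up the neck.
- cap: Loose black plastic screw cap, 38 mm across, 28 mm high, 25 g, on the bottle's neck. Origin: centre of its open lower rim, 98 mm above the bottle's base when screwed on (so its top is 136 mm above the bench); z up. At the start its x axis is 1.0 to 1.3 rad clockwise (seen from above) of the bottle's x axis.
- thread (a point): Centre of the top of the bottle's neck, 119 mm above its base. Short thread: the cap unscrews anticlockwise seen from above, rising under 1 mm, against 0.1 to 0.3 N m (a sprung liner lifts it with 25 N). It is free when the x axes of cap and bottle line up within 0.15 rad; a stop follows 0.24 rad beyond line-up. One turn of 1.2 rad (70 degrees) frees it from any start.
- roll: Loose roll of cream masking tape: a ring 62 mm outside, 43 mm hole, 36 mm high, 80 g. Origin: centre of its lower face; z along its axis. It lies around the cap on the bottle's shoulder, 95 mm above the bottle's base; its upper rim stands 5 mm above the cap's top and hides the cap's sides. It must rise 31 mm to clear the cap.
- pan: Fixed round metal pan, 196 mm across the rim, 16 mm high, 170 mm across the flat inner floor, which lies 4 mm above its origin. Origin: centre of its underside.
- knife: Bystander, loose: a palette knife lying in the middle. Origin: centre of its underside.
- solvent_a: Bystander, loose: a tall green round bottle. Origin: centre of its underside.
- solvent_b: Bystander, loose: an amber round bottle with a black cap. Origin: centre of its underside.
- jar: Bystander, loose: a clear jar with a metal lid. Origin: centre of its underside.
- tin: Bystander, loose: a small tin. Origin: centre of its underside.
- muller: Bystander, loose: a glass paint muller standing upright. Origin: centre of its underside.
- cup: Bystander, loose: an open white cup. Origin: centre of its underside.

How it is judged (in metres and radians):
On the way, in this order (a step that is already met when the one before it is completed fails the run):
1. the roll is slid straight up clear of the cap (z of roll in the frame of bottle above 0.127 m and horizontal distance between roll and bottle below 0.03 m and contact force between the fingers and roll above 1 N and z of bottle in the frame of brace below 0.016 m and angle between bottle's own z axis and vertical below 0.08 rad), for 0.02 s.
2. the roll lies flat in the pan, released (horizontal distance between roll and pan below 0.058 m and z of roll in the frame of pan below 0.01 m and angle between roll's own z axis and vertical below 0.12 rad and contact force between the fingers and roll below 0.1 N and linear speed of roll below 0.03 m/s), for 0.2 s.
3. the cap is unscrewed, lifted free of the neck and held just above it (z of cap in the frame of bottle between 0.12 and 0.165 m and horizontal distance between cap and bottle below 0.018 m and angle between cap's own z axis and vertical below 0.17 rad and angle between the x axis of cap and the x axis of bottle, either way round below 0.75 rad and contact force between the fingers and cap above 3 N and contact force between cap and bottle below 0.05 N and contact force between cap and roll below 0.05 N and z of bottle in the frame of brace below 0.016 m and angle between bottle's own z axis and vertical below 0.08 rad), for 0.2 s.
At the end, for the whole second after the job is handed in: Fingers hold the cap (over 3 N), level within 0.17 rad, rim 1 to 46 mm above the neck's top, within 18 mm of the bottle's axis and 0.75 rad of line-up, touching neither bottle nor roll; bottle seated within 6 mm and 0.08 rad; roll flat, still, released in the pan within 58 mm of its centre (all of step 2 and all of step 3 and linear speed of cap below 0.02 m/s and angular speed of cap below 0.3 rad/s); the arm keeps its last pose, push and grip.
It fails at once if the bottle is pulled up out of its seat by more than 12 mm or tipped (z of bottle in the frame of brace above 0.022 m or angle between bottle's own z axis and vertical above 0.2 rad).
It fails at once if the cap is carried more than 220 mm from the bottle's base (distance between cap and bottle above 0.22 m).
It fails at once if a bystander is shifted by more than 25 mm (distance of any of knife, solvent_a, solvent_b, jar, tin, muller, cup from where it was at the start of the episode above 0.025 m).
It also fails if it takes over 48 s, if anything falls off the work surface, if the arm or the gripper's body presses on something with over 40 N, if the wrist force passes 120 N, or if a joint passes its speed limit or range.

ROBOT

A 6-joint arm with a two-finger parallel gripper is mounted at the origin on the work surface. World frame = base frame: x ahead of the robot, y to its left, z up, the work surface at z = 0. Lengths are in m, angles in degrees, forces in N, time in s.
With the tool pointing down it reaches from about 0.4 to 0.825 m from the base axis. Payload 7 kg.
Tool frame: the origin (TCP) lies midway between the tips of the shut fingers; the grasp point (between the pads) lies 19 mm behind it (hold_point_z is the distance from the TCP to the grasp point, in m); z points along the fingers, y is the line along which they close (so a half turn about z gives the same grasp; the last joint's range is limited). The gripper opens to 88 mm and grips with 3 to 60 N. Pads are 19 mm wide; open, the fingers measure 130 mm over their backs; the gripper's body (78 mm by 193 mm) begins 47 mm behind the grasp point.
Start: joints at [83.829, 20.546, 0.682, 0, -70.136, -16.507], TCP at [0.26, 0.623, 0.227] pointing down, gripper open.
Joint ranges: [-176.03, 176.03], [-82.01, 121.73], [-58.28, 71.71], [-173.87, 95.51], [-174.79, -0.11], [-173.66, 173.66]. Speed limits (degrees/s): [136.94, 136.94, 172.46, 180, 180, 180].

INTERFACE

Orientations are given as [roll, pitch, yaw] about the fixed x, y, z axes, in that order (R = Rz(yaw) Ry(pitch) Rx(roll)).
In Python, from plant import get_state, capture, close_job, hold_point_z gives the robot as it stands.
- The arm moves only by the shell command python3 -m inch 'ROWS' [FORCE]. ROWS is text: rows parted by semicolons, each of 5 numbers parted by spaces: the shift along the tool's x, y, z normalised to -1 to 1, where 1 is 0.15 m, then the turn about the tool's z normalised to -1 to 1, where 1 is 360 degrees, then the opening, from 0 (shut) to 1 (fully open). In form: tx ty tz spin grip; .... A call has exactly 8 rows; each row shifts and turns the commanded pose from where the row before left it, along the tool's axes as they then stand; what a row does not reach is not made up. A row lasts 1/8 s, in which the tool goes at most 62.5 mm and 10.7 degrees, less where a joint would pass 70% of its speed; a pose out of reach is approached as far as the arm can. A call with a number of a shift or a turn outside -1 to 1 is refused whole. A call with a gripper value outside its range is refused whole. The fingers move at their own pace and stop on an object; FORCE is the grip in N (left out, the last holds). Time passes only in rows, so rows that do not move let the fingers close, or fill a call up. It gives the time, the measured TCP pose, the force, the opening and the grip force at its end, in the units of the state.
- get_state(): the state, without advancing time (a new reading comes with each control period).
- capture(name): name is "side" or "top"; returns a dict with "color" (400x640x3 uint8, blue, green, red), "mtx" (3x3 intrinsics, pixels), "dist_coeffs" ([k1, k2, p1, p2, k3] as OpenCV has them; the pictures are not rectified), "R" (3x3) and "t" (3): a world point X has camera coordinates R X + t. Camera axes: x right, y down, z forward; pixel columns grow to the right and rows downward; lengths in m; the calibration is good to about 2 mm. A picture is of the moment at which its call begins. There is no depth.
- close_job(): hands the job in; it is judged then, once.
The state is a dict: "time_s": time; "joints": joint angles; "qd": joint speeds; "joint_torque": joint torques, N m; "tcp_pos": TCP position; "eef_rot": TCP orientation; "contact_force": force on the tool from outside, world axes, zero at the start; "moment": the same for the moment, N m; "gripper_width": finger opening in m; "gripper_force": force on a finger pad.
Only numpy, scipy, OpenCV 4.12 (cv2) and the standard library are available. Lean on these libraries where they do the work, as an engineer would, in place of code of your own. Each camera call takes 0.05 s, during which the arm holds its last target. There are 200 camera calls.

## Working session

There is one attempt and no reset: what is moved stays moved. The work goes in short steps, Python scripts to look and compute and a shell command to move; the robot and the scene stay as the last step left them, time stands still between calls to the robot, and variables do not carry over. Pictures are saved under pics/ and viewed, at most 10 in all, crops included, and the job is handed in when it is done.

```bash
ls; mkdir -p pics; python3 - <<'E'
from plant import *
import cv2
s=get_state();print(s, hold_point_z)
for n in("side","top"):
    c=capture(n);cv2.imwrite(f"pics/{n}0.png",c["color"]);print(n,c["mtx"],c["dist_coeffs"],c["R"],c["t"])
E
```

```text
pics
{'time_s': 0.0, 'joints': array([ 8.38296812e+01,  2.05921961e+01,  6.33128175e-01, -2.22358684e-02,
       -7.01349066e+01, -1.65066572e+01]), 'qd': array([ 0.0510103 ,  0.03088622,  0.05880787, -0.09594311,  0.0281399 ,
       -0.02751416]), 'joint_torque': array([-7.50570180e-04, -5.82735193e+01,  2.93040454e+01,  6.99710503e+00,
        6.87916239e-03, -1.84010605e-04]), 'tcp_pos': array([0.26006183, 0.62235331, 0.22560253]), 'eef_rot': array([ 1.79903959e+02, -6.66211640e-03, -2.26845434e+01]), 'contact_force': array([ 0.21228255, -0.16496764, -0.87381547]), 'moment': array([-0.00582516, -0.02107757, -0.0032644 ]), 'gripper_force': 0.0, 'gripper_width': 0.08769589067432802} 0.0188
side [[448.73414191   0.         328.1182311 ]
 [  0.         448.73414191 197.17034471]
 [  0.           0.           1.        ]] [-0.08401012  0.          0.          0.          0.        ] [[ 0.98257804 -0.18485636  0.0191967 ]
 [-0.07802935 -0.50407541 -0.86012755]
 [ 0.16867663  0.84364454 -0.50971765]] [-0.53450313  0.13119254  1.32664669]
top [[411.01579244   0.         321.54221984]
 [  0.         411.01579244 202.56057924]
 [  0.           0.           1.        ]] [0.01058677 0.         0.         0.         0.        ] [[-0.01532744 -0.99985874 -0.00689732]
 [-0.99421278  0.01597373 -0.10623459]
 [ 0.10632976  0.0052291  -0.99431717]] [0.0244846  0.55244337 1.13885557]
```

View pics/side0.png

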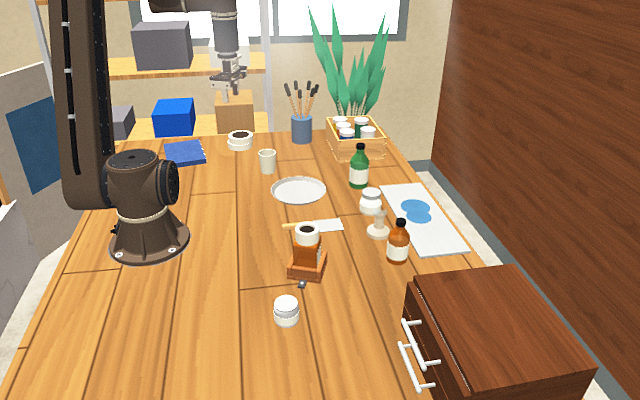

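View pics/top0.png

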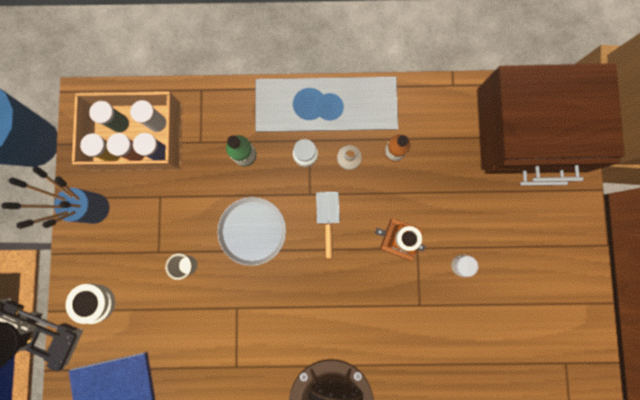

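The side view shows the roll at about (307,233) on the bottle in the brace (305,265), with the pan at (298,190). In the top view the roll is at (409,238), the brace at (402,240) and the pan at (252,231). I'll enlarge both.

```bash
python3 - <<'E'
import cv2,numpy as np
a=cv2.imread("pics/side0.png")[215:290,275:341];b=cv2.imread("pics/top0.png")[205:280,370:436]
f=lambda i:cv2.resize(i,(396,450),interpolation=cv2.INTER_CUBIC)
cv2.imwrite("pics/z0.png",np.hstack([f(a),f(b)]))
E
```

```text
(no output)
```

View pics/z0.png

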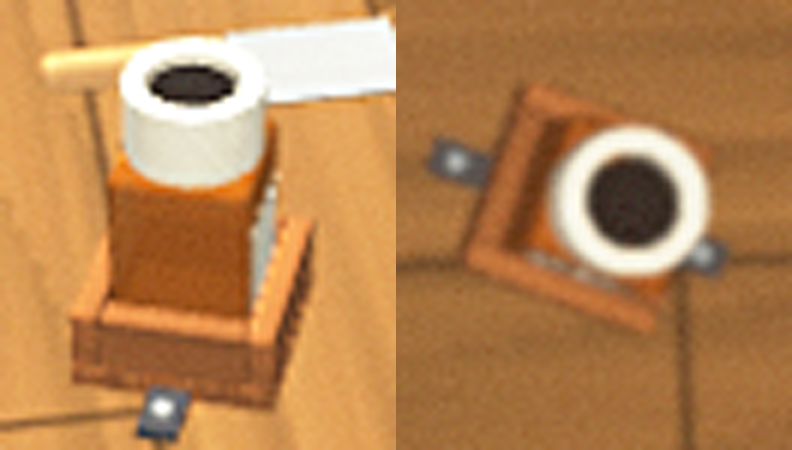

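```bash
cat > h.py <<'E'
import cv2,numpy as np
from scipy.optimize import least_squares
from plant import *
def proj(c,X):
    return cv2.projectPoints(np.asarray(X,float).reshape(-1,3),cv2.Rodrigues(c["R"])[0],c["t"],c["mtx"],c["dist_coeffs"])[0][:,0]
def ray(c,uv,z):
    p=cv2.undistortPoints(np.array([[uv]],float),c["mtx"],c["dist_coeffs"])[0,0]
    d=c["R"].T@np.array([*p,1]);o=-c["R"].T@c["t"];return o+d*(z-o[2])/d[2]
def tri(cs,uvs):
    f=lambda X:np.concatenate([proj(c,X)[0]-u for c,u in zip(cs,uvs)])
    r=least_squares(f,[.5,0,.1]);return r.x,r.fun
def box(c,win,test,k=6):
    u0,v0,u1,v1=win
    im=cv2.resize(c["color"][v0:v1,u0:u1],None,fx=k,fy=k,interpolation=cv2.INTER_CUBIC).astype(int)
    m=test(im).astype(np.uint8);n,l,st,_=cv2.connectedComponentsWithStats(m)
    x,y,w,h,a=st[1+np.argmax(st[1:,4])]
    g=lambda q:(q)/k-.5
    return np.array([u0+g(x),v0+g(y),u0+g(x+w),v0+g(y+h)])
def cyl(X,r,h):
    a=np.linspace(0,2*np.pi,180);o=np.c_[r*np.cos(a),r*np.sin(a),0*a]
    return np.vstack([X+o,X+o+[0,0,h]])
def fitcyl(cs,bs,r,h,x0):
    def f(X):
        out=[]
        for c,b in zip(cs,bs):
            p=proj(c,cyl(X,r,h));out.append(np.r_[p.min(0),p.max(0)]-b)
        return np.concatenate(out)
    q=least_squares(f,x0);return q.x,q.fun
white=lambda i:(i.min(2)>135)
def go(X,yaw=None):
    "shift and turn in row units from the present pose to TCP X, yaw"
    from scipy.spatial.transform import Rotation as Ro
    s=get_state();R=Ro.from_euler("xyz",s["eef_rot"],degrees=True).as_matrix()
    d=R.T@(np.array(X)-s["tcp_pos"])/.15
    w=0 if yaw is None else -((yaw-s["eef_rot"][2]+180)%360-180)/360
    print("tool shift",d.round(3),"spin",round(w,4),"yaw",s["eef_rot"].round(2),s["tcp_pos"].round(4),"t",s["time_s"],"j6",s["joints"].round(1),"F",s["contact_force"].round(1),s["gripper_width"],s["gripper_force"])
E
python3 - <<'E'
from h import *
S=capture("side");T=capture("top")
bs=[box(S,(285,215,335,250),white),box(T,(385,215,435,265),white)]
print(bs);print("roll",*fitcyl([S,T],bs,.031,.036,[.45,-.2,.1]))
print("rim tri",*tri([S,T],[(307,228.7),(409.2,237.9)]))
pb=[np.array([270,177,327,203.]),np.array([217.5,197,286,266.])]
print("pan",*fitcyl([S,T],pb,.098,.016,[.45,.2,0]))
for u in[(392.3,219.2),(382.3,246.7),(412.3,259.7)]:print("brace corner",ray(T,u,.04))
for n,u in dict(green=(244,160),solvb=(396,158),tin=(465,270),jar=(304,160),mul=(348,162),cup=(178,270)).items():print(n,ray(T,u,0)[:2].round(3))
E
```

```text
[array([284.5       , 217.66666667, 334.5       , 245.83333333]), array([395.83333333, 225.66666667, 421.66666667, 250.16666667])]
roll [ 0.44990337 -0.20801829  0.11218848] [ 11.6048788    1.46142589 -14.22608595  -1.51050413  -0.11208094
  -1.2891861    1.13934398  -1.15120159]
rim tri [ 0.44696906 -0.20664328  0.13850213] [ 0.0098314  -0.00055018 -0.00095745  0.00966149]
pan [0.47631589 0.21608908 0.00729582] [-0.02640001 -2.74887273 -1.15687438  2.7783778  -0.55974626 -0.57290152
  0.46464867 -0.42043788]
brace corner [ 0.50159472 -0.18166861  0.04      ]
brace corner [ 0.42547744 -0.15131542  0.04      ]
brace corner [ 0.38846459 -0.23314124  0.04      ]
green [0.686 0.243]
solvb [ 0.684 -0.205]
tin [ 0.356 -0.39 ]
jar [0.683 0.066]
mul [ 0.675 -0.064]
cup [0.368 0.43 ]
```

```bash
python3 - <<'E'
from h import *
S=capture("side")
b=box(S,(293,215,323,250),white);print(b)
go([.5,.25,.2256])
E
```

```text
[292.5        218.83333333 322.5        245.83333333]
tool shift [2.433 1.675 0.005] spin 0 yaw [ 1.7995e+02 -1.0000e-02 -2.2680e+01] [0.2602 0.6226 0.2261] t 0.25 j6 [ 83.8  20.6   0.7  -0.  -70.1 -16.5] F [ 0.2 -0.3  0.7] 0.08776846242936853 0.0
```

```bash
python3 -m inch '0.3 0.21 0 0 1;0.3 0.21 0 0 1;0.3 0.21 0 0 1;0.3 0.21 0 0 1;0.3 0.21 0 0 1;0.3 0.21 0 0 1;0.3 0.21 0 0 1;0.3 0.21 0 0 1'; python3 -c "
from h import *
go([.447,-.207,.2])"
```

```text
time_s: 1.25
tcp_pos: [0.496, 0.2499, 0.2268]
eef_rot: [-180.0, -0.0, -22.7]
contact_force: [0.8, 0.2, -0.5]
gripper_width: 0.0879
gripper_force: 0.0
tool shift [0.872 2.937 0.177] spin 0 yaw [-1.7997e+02 -1.0000e-02 -2.2660e+01] [0.496  0.2499 0.2268] t 1.25 j6 [ 47.    9.3 -14.6   0.  -66.1  20.4] F [ 0.8  0.2 -0.5] 0.08789678383862899 0.0
```

```bash
python3 -m inch '0.11 0.367 0 0 1;0.11 0.367 0 0 1;0.11 0.367 0 0 1;0.11 0.367 0 0 1;0.11 0.367 0 0 1;0.11 0.367 0 0 1;0.11 0.367 0 0 1;0.11 0.367 0 0 1'; python3 -c "
from h import *
go([.447,-.207,.17],-60)"
```

```text
time_s: 2.25
tcp_pos: [0.4468, -0.2076, 0.2269]
eef_rot: [-180.0, -0.1, -22.7]
contact_force: [1.3, -0.3, -0.4]
gripper_width: 0.0877
gripper_force: 0.0
tool shift [-0.001 -0.004  0.38 ] spin 0.1037 yaw [-1.7998e+02 -5.0000e-02 -2.2660e+01] [ 0.4468 -0.2076  0.2269] t 2.25 j6 [ -2.    3.1 -21.7   0.  -65.1  69.3] F [ 1.3 -0.3 -0.4] 0.08765683623383032 0.0
```

```bash
python3 -m inch '0 0 0.1 0.026 1;0 0 0.1 0.026 1;0 0 0.1 0.026 1;0 0 0.1 0.026 1;0 0 0.1 0 1;0 0 0 0 1;0 0 0 0 1;0 0 0 0 1'; python3 - <<'E'
from h import *
go([.447,-.207,.114],-60)
S=capture("side");T=capture("top")
f=lambda c,u,v:cv2.resize(c["color"][v:v+75,u:u+66],(396,450),interpolation=cv2.INTER_CUBIC)
cv2.imwrite("pics/z1.png",np.hstack([f(S,275,195),f(T,375,205)]))
E
```

```text
time_s: 3.25
tcp_pos: [0.4477, -0.2058, 0.1522]
eef_rot: [-180.0, -0.0, -60.0]
contact_force: [-0.1, -0.2, 0.3]
gripper_width: 0.0877
gripper_force: 0.0
tool shift [0.004 0.008 0.255] spin -0.0001 yaw [-1.7995e+02 -4.0000e-02 -6.0050e+01] [ 0.4477 -0.2058  0.1522] t 3.25 j6 [ -1.8   7.  -27.9   0.  -55.   31.7] F [-0.1 -0.2  0.3] 0.08771300111224097 0.0
```

View pics/z1.png

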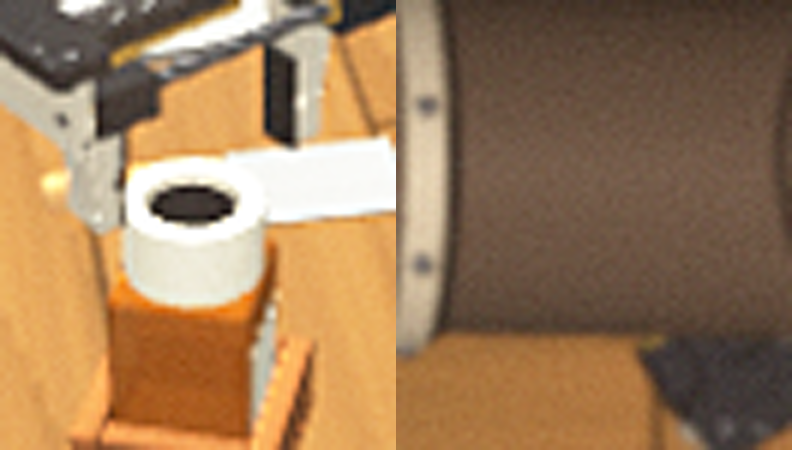

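The fingers straddle the ring: the tips are at about (100,230) and (285,140) in the crop and their midpoint lies over the rim centre. I'll descend and grip.

```bash
python3 -m inch '0 0 0.06 0 1;0 0.004 0.07 0 1;0 0.004 0.07 0 1;0 0 0.055 0 1;0 0 0 0 1;0 0 0 0 0.55;0 0 0 0 0.55;0 0 0 0 0.55' 20; python3 -m inch '0 0 0 0 0.3;0 0 0 0 0.3;0 0 0 0 0.3;0 0 0 0 0.3;0 0 0 0 0.3;0 0 0 0 0.3;0 0 0 0 0.3;0 0 0 0 0.3' 20
```

```text
time_s: 4.35
tcp_pos: [0.4464, -0.2064, 0.1136]
eef_rot: [-180.0, -0.0, -60.1]
contact_force: [-0.7, 1.1, -0.6]
gripper_width: 0.0631
gripper_force: 0.0
time_s: 5.35
tcp_pos: [0.4464, -0.2064, 0.1136]
eef_rot: [-180.0, -0.0, -60.1]
contact_force: [-0.0, 1.9, 5.3]
gripper_width: 0.0611
gripper_force: 20.0
```

```bash
python3 -m inch '0 0 -0.03 0 0.3;0 0 -0.05 0 0.3;0 0 -0.05 0 0.3;0 0 -0.05 0 0.3;0 0 -0.06 0 0.3;0 0 -0.1 0 0.3;0 0 -0.12 0 0.3;0 0 -0.1 0 0.3'; python3 - <<'E'
from h import *
go([.476,.216,.2])
S=capture("side")
cv2.imwrite("pics/z2.png",cv2.resize(S["color"][150:300,250:370],(480,600),interpolation=cv2.INTER_CUBIC))
E
```

```text
time_s: 6.35
tcp_pos: [0.4465, -0.2064, 0.1988]
eef_rot: [-180.0, -0.0, -60.1]
contact_force: [0.7, 0.5, 0.3]
gripper_width: 0.0611
gripper_force: 20.0
tool shift [-2.344 -1.574 -0.008] spin 0 yaw [-1.7996e+02 -3.0000e-02 -6.0110e+01] [ 0.4465 -0.2064  0.1988] t 6.35 j6 [ -1.9   4.3 -24.3   0.  -61.4  31.7] F [0.7 0.5 0.3] 0.06106265150077387 19.99975754879415
```

View pics/z2.png

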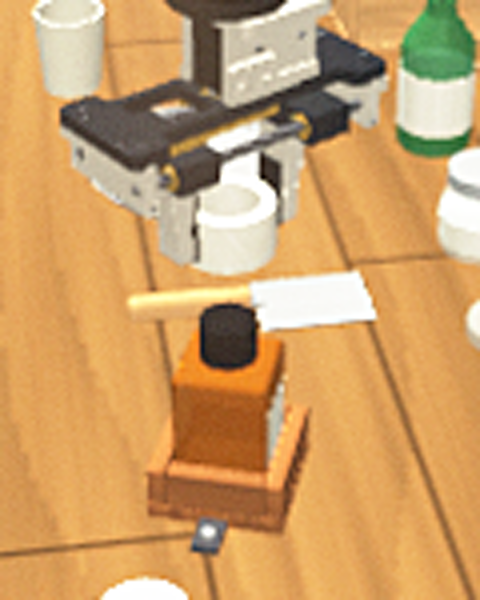

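The roll is held upright and lifted at about (229,230). The cap at (229,330) and the bottle are still seated. Next is the pan.

```bash
python3 -m inch '-0.24 -0.16 0 0 0.3;-0.3 -0.202 0 0 0.3;-0.3 -0.202 0 0 0.3;-0.3 -0.202 0 0 0.3;-0.3 -0.202 0 0 0.3;-0.3 -0.202 0 0 0.3;-0.3 -0.202 0 0 0.3;-0.3 -0.202 0 0 0.3'; python3 -c "
from h import *
go([.476,.216,.0135])"
```

```text
time_s: 7.4
tcp_pos: [0.4758, 0.2175, 0.1976]
eef_rot: [-180.0, 0.0, -60.1]
contact_force: [1.4, -0.5, -1.0]
gripper_width: 0.0611
gripper_force: 20.0
tool shift [0.009 0.005 1.227] spin 0 yaw [-179.98    0.    -60.1 ] [0.4758 0.2175 0.1976] t 7.4 j6 [ 46.1   7.5 -20.8   0.  -61.7 -16.2] F [ 1.4 -0.5 -1. ] 0.06105830013086774 19.998763776384294
```

```bash
python3 -m inch '0 0 0.2 0 0.3;0 0 0.25 0 0.3;0 0 0.25 0 0.3;0 0 0.2 0 0.3;0 0 0.15 0 0.3;0 0 0.1 0 0.3;0 0 0 0 0.3;0 0 0 0 0.3'; python3 -c "
from h import *
go([.476,.216,.0130])"
```

```text
time_s: 8.4
tcp_pos: [0.4766, 0.216, 0.0256]
eef_rot: [-179.9, 0.0, -60.1]
contact_force: [0.6, 0.3, -0.9]
gripper_width: 0.0608
gripper_force: 20.0
tool shift [-0.002  0.003  0.084] spin 0 yaw [-1.7993e+02  1.0000e-02 -6.0110e+01] [0.4766 0.216  0.0256] t 8.4 j6 [ 45.9  19.2 -32.3   0.  -38.4 -16. ] F [ 0.6  0.3 -0.9] 0.06082927624132841 19.999765707179904
```

```bash
python3 -m inch '0 0 0.03 0 0.3;0 0 0.025 0 0.3;0 0 0.015 0 0.3;0 0 0.01 0 0.3;0 0 0 0 0.3;0 0 0 0 0.3;0 0 0 0 0.3;0 0 0 0 0.3'
```

```text
time_s: 9.4
tcp_pos: [0.4761, 0.2156, 0.0128]
eef_rot: [-180.0, 0.0, -60.1]
contact_force: [-0.1, 0.1, -0.4]
gripper_width: 0.0608
gripper_force: 20.0
```

```bash
python3 -m inch '0 0 0.007 0 0.3;0 0 0.007 0 0.3;0 0 0 0 0.3;0 0 0 0 0.3;0 0 0 0 0.3;0 0 0 0 0.3;0 0 0 0 0.3;0 0 0 0 0.3'
```

```text
time_s: 10.4
tcp_pos: [0.4762, 0.2156, 0.0124]
eef_rot: [-180.0, -0.0, -60.1]
contact_force: [-7.4, -2.9, 20.1]
gripper_width: 0.0612
gripper_force: 20.0
```

Contact (20 N). I'll release and back off upward.

```bash
python3 -m inch '0 0 -0.008 0 1;0 0 0 0 1;0 0 0 0 1;0 0 0 0 1;0 0 0 0 1;0 0 0 0 1;0 0 0 0 1;0 0 0 0 1'; python3 -m inch '0 0 -0.1 0 1;0 0 -0.15 0 1;0 0 -0.2 0 1;0 0 -0.2 0 1;0 0 -0.25 0 1;0 0 -0.25 0 1;0 0 -0.05 0 1;0 0 0 0 1';  python3 - <<'E'
from h import *
S=capture("side")
cv2.imwrite("pics/z3.png",cv2.resize(S["color"][130:290,250:370],(450,600),interpolation=cv2.INTER_CUBIC))
T=capture("top")
# cap top: dark blob
dark=lambda i:i.max(2)<75
bs=[box(S,(295,218,320,248),dark),box(T,(395,220,425,258),dark)]
print(bs,"cap",*fitcyl([S,T],bs,.019,.028,[.447,-.207,.108]))
go([.447,-.207,.195])
E
```

```text
time_s: 11.4
tcp_pos: [0.4761, 0.2156, 0.0119]
eef_rot: [180.0, -0.0, -60.1]
contact_force: [-0.5, 0.2, -0.0]
gripper_width: 0.0876
gripper_force: 0.0
time_s: 12.4
tcp_pos: [0.476, 0.2157, 0.1928]
eef_rot: [-179.9, 0.0, -60.1]
contact_force: [0.8, -0.4, -1.1]
gripper_width: 0.0873
gripper_force: 0.0
[array([299.66666667, 225.83333333, 313.83333333, 241.66666667]), array([400.83333333, 231.83333333, 415.5       , 244.66666667])] cap [ 0.44623941 -0.20672891  0.10875875] [-0.29725039 -0.67921096  0.26543787  0.77612491 -1.19202733 -1.08213251
  1.07237803  1.05278656]
tool shift [ 2.346  1.566 -0.023] spin 0 yaw [179.93  -0.   -60.13] [0.4755 0.2152 0.1912] t 12.5 j6 [ 45.9   7.7 -21.4  -0.  -61.  -16. ] F [-0.2 -0.3 -0.2] 0.08719211133488124 0.0
```

View pics/z3.png

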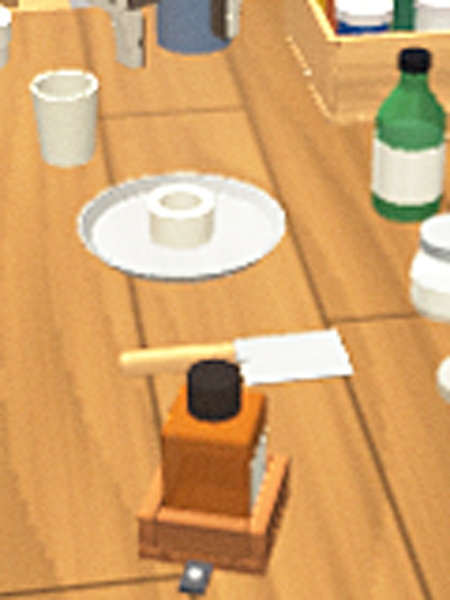

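The roll lies flat, mid-pan at (181,215), released. The bottle and cap stand undisturbed, with the cap at (214,390). Back to the cap.

```bash
python3 -m inch '0.24 0.16 0 0 1;0.3 0.2 0 0 1;0.3 0.2 0 0 1;0.3 0.2 0 0 1;0.3 0.2 0 0 1;0.3 0.2 0 0 1;0.3 0.2 0 0 1;0.3 0.2 0 0 1'; python3 -c "
from h import *
go([.4462,-.2067,.111],-80)"
```

```text
time_s: 13.5
tcp_pos: [0.4471, -0.207, 0.1909]
eef_rot: [179.9, 0.1, -60.1]
contact_force: [0.9, -0.1, 0.4]
gripper_width: 0.0877
gripper_force: 0.0
tool shift [-0.004  0.004  0.533] spin 0.0553 yaw [ 1.7991e+02  6.0000e-02 -6.0110e+01] [ 0.4471 -0.207   0.1909] t 13.5 j6 [ -1.9   4.9 -24.7  -0.  -60.5  31.8] F [ 0.9 -0.1  0.4] 0.08769498050632143 0.0
```

```bash
python3 -m inch '0 0 0.05 0.018 1;0 0 0.06 0.019 1;0 0 0.08 0.018 1;0 0 0.1 0 1;0 0 0.1 0 1;0 0 0.08 0 1;0 0 0.05 0 1;0 0 0 0 1'; python3 -c "
from h import *
go([.4462,-.2067,.111],-80)"
```

```text
time_s: 14.5
tcp_pos: [0.4478, -0.2053, 0.1134]
eef_rot: [179.9, 0.0, -79.9]
contact_force: [0.6, 0.5, 0.8]
gripper_width: 0.0879
gripper_force: 0.0
tool shift [0.007 0.012 0.016] spin 0.0003 yaw [ 1.7994e+02  1.0000e-02 -7.9890e+01] [ 0.4478 -0.2053  0.1134] t 14.5 j6 [ -1.7   9.7 -30.7   0.  -49.7  11.8] F [0.6 0.5 0.8] 0.0878841493192814 0.0
```

```bash
python3 -m inch '0.007 0.012 0.01 0 0.6;0 0 0 0 0.5;0 0 0 0 0.5;0 0 0 0 0.47;0 0 0 0 0.46;0 0 0 0 0.45;0 0 0 0 0.44;0 0 0 0 0.43' 15; python3 -m inch '0 0 0 0 0.4;0 0 0 0 0.35;0 0 0 0 0.3;0 0 0 0 0.3;0 0 0 0 0.3;0 0 0 0 0.3;0 0 0 0 0.3;0 0 0 0 0.3' 15
```

```text
time_s: 15.5
tcp_pos: [0.446, -0.2067, 0.1124]
eef_rot: [180.0, 0.0, -79.9]
contact_force: [-1.9, -0.3, 0.5]
gripper_width: 0.0384
gripper_force: 10.0
time_s: 16.5
tcp_pos: [0.4464, -0.2067, 0.1124]
eef_rot: [180.0, 0.0, -79.9]
contact_force: [-3.6, -0.8, 1.7]
gripper_width: 0.0377
gripper_force: 15.0
```

```bash
python3 -m inch '0 0 0 0 0.3;0 0 0 0 0.3;0 0 0 -0.015 0.3;0 0 0 -0.02 0.3;0 0 0 -0.025 0.3;0 0 0 -0.025 0.3;0 0 0 -0.025 0.3;0 0 0 -0.015 0.3' 45; python3 -c "
from h import *
go([.4464,-.2067,.1124],-10);print(get_state()['moment'])"
```

```text
time_s: 17.5
tcp_pos: [0.448, -0.2064, 0.1131]
eef_rot: [-179.9, -0.1, -34.7]
contact_force: [-1.7, 3.5, 6.8]
gripper_width: 0.0376
gripper_force: 45.0
tool shift [-0.007  0.008  0.005] spin -0.0686 yaw [-1.7989e+02 -1.3000e-01 -3.4690e+01] [ 0.448  -0.2064  0.1131] t 17.5 j6 [ -1.9   9.6 -30.8  -0.  -49.4  57.2] F [-1.7  3.5  6.8] 0.037601703942410955 45.003708510193974
[ 0.96752897  0.61227242 -0.15785586]
```

```bash
python3 -m inch '0 0 0 -0.007 0.3;0 0 0 -0.007 0.3;0 0 0 -0.007 0.3;0 0 0 -0.007 0.3;0 0 0 0 0.3;0 0 0 0 0.3;0 0 0 0 0.3;0 0 0 0 0.3' 45; python3 -c "
from h import *
go([.4464,-.2067,.1124],-10);print(get_state()['moment'])"
```

```text
time_s: 18.5
tcp_pos: [0.4482, -0.2064, 0.1138]
eef_rot: [-179.9, -0.2, -24.8]
contact_force: [-2.7, 3.5, 11.3]
gripper_width: 0.0376
gripper_force: 45.0
tool shift [-0.01   0.007  0.009] spin -0.0411 yaw [-179.92   -0.19  -24.78] [ 0.4482 -0.2064  0.1138] t 18.5 j6 [ -1.8   9.6 -30.8   0.  -49.4  67.1] F [-2.7  3.5 11.3] 0.03763685912685985 45.0034312158823
[1.36783819 1.21802173 0.05908492]
```

```bash
python3 -m inch '0 0 0 -0.004 0.3;0 0 0 -0.004 0.3;0 0 0 -0.004 0.3;0 0 0 -0.004 0.3;0 0 0 0 0.3;0 0 0 0 0.3;0 0 0 0 0.3;0 0 0 0 0.3' 45; python3 -c "
from h import *
go([.4464,-.2067,.1124],-10)
for i in range(4): capture('top');print(get_state()['moment'],get_state()['contact_force'])"
```

```text
time_s: 19.5
tcp_pos: [0.4483, -0.2064, 0.1138]
eef_rot: [-179.9, -0.2, -19.0]
contact_force: [-2.6, 2.8, 10.9]
gripper_width: 0.0374
gripper_force: 45.0
tool shift [-0.011  0.006  0.009] spin -0.0251 yaw [-179.94   -0.2   -19.04] [ 0.4483 -0.2064  0.1138] t 19.5 j6 [ -1.9   9.6 -30.8   0.  -49.4  72.8] F [-2.6  2.8 10.9] 0.03736661219314723 45.004490388091654
[ 1.25784313  1.11369624 -0.03203212] [-2.3753369   3.00302128  9.99207971]
[ 1.30940013  1.09188465 -0.04789301] [-3.36860124  3.00528884 11.30309544]
[1.26091599 1.08760369 0.0301493 ] [-3.07763962  3.39795097 10.53297187]
[ 1.27039164  1.0911005  -0.0341569 ] [-1.58568577  3.15991    11.10911205]
```

```bash
python3 -m inch '0 0 -0.005 0 0.3;0 0 -0.005 0 0.3;0 0 -0.005 0 0.3;0 0 -0.005 0 0.3;0 0 0 0 0.3;0 0 0 0 0.3;0 0 0 0 0.3;0 0 0 0 0.3' 45; python3 -c "
from h import *
go([.4464,-.2067,.1124],-10);print(get_state()['moment'])
S=capture('side');cv2.imwrite('pics/z4.png',cv2.resize(S['color'][200:300,265:345],(480,600),interpolation=cv2.INTER_CUBIC))"
```

```text
time_s: 20.7
tcp_pos: [0.4464, -0.2067, 0.1154]
eef_rot: [-180.0, 0.0, -19.1]
contact_force: [-0.6, -0.3, -0.6]
gripper_width: 0.0371
gripper_force: 45.0
tool shift [-0.    0.    0.02] spin -0.0252 yaw [-180.      0.    -19.08] [ 0.4464 -0.2067  0.1154] t 20.7 j6 [ -1.9   9.4 -30.7  -0.  -49.9  72.8] F [-0.6 -0.3 -0.6] 0.0370780640006286 44.99901316361502
[-0.03452398  0.0240139   0.00805908]
```

```bash
python3 -m inch '0 0 -0.02 0 0.3;0 0 -0.03 0 0.3;0 0 -0.03 0 0.3;0 0 -0.03 0 0.3;0 0 -0.035 0 0.3;0 0 -0.035 0 0.3;0 0 -0.03 0 0.3;0 0 0 0 0.3' 45; python3 -m inch '0 0 0 0 0.3;0 0 0 0 0.3;0 0 0 0 0.3;0 0 0 0 0.3;0 0 0 0 0.3;0 0 0 0 0.3;0 0 0 0 0.3;0 0 0 0 0.3'; python3 -c "
from h import *
S=capture('side');cv2.imwrite('pics/z5.png',cv2.resize(S['color'][190:290,265:345],(480,600),interpolation=cv2.INTER_CUBIC))"
```

```text
time_s: 21.75
tcp_pos: [0.4467, -0.2067, 0.1473]
eef_rot: [-180.0, -0.0, -19.1]
contact_force: [-0.4, 0.4, -0.8]
gripper_width: 0.037
gripper_force: 45.0
time_s: 22.75
tcp_pos: [0.4464, -0.2067, 0.1469]
eef_rot: [180.0, -0.0, -19.1]
contact_force: [-0.6, 0.1, 0.3]
gripper_width: 0.0372
gripper_force: 45.0
```

View pics/z5.png

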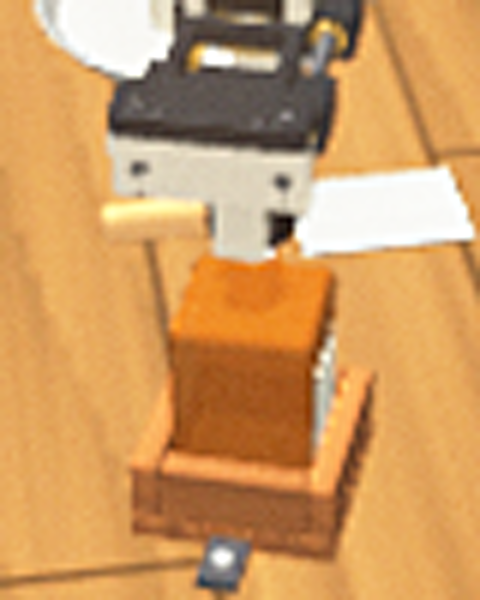

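The cap (black, at (282,228)) is held behind the front finger, clear of the bare neck at (250,280). The bottle still sits in the brace and no load hangs on the tool, so I'm handing in.

```bash
python3 -c "
from plant import *
print(close_job())"
```

```text
the job is handed in; nothing more can be done
None
```

I handed the job in at about 23 s of the 48 s: the roll lies flat and released in the pan, and the cap came free after about 61° of turning and is held level about 14 mm above the neck, with the bottle still seated; the judge's verdict was not shown.

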